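Return samples through the split-door locker hatch

ROBOT

A 6-joint arm with a two-finger parallel gripper is mounted at the origin on a cart in front of the work surface, level with it; the furniture and walls round the work are solid. World frame = base frame: x ahead of the robot, y to its left, z up, the work surface at z = 0. Lengths are in m, angles in rad, forces in N, time in s.
With the tool pointing down it reaches from about 0.275 to 0.825 m from the base axis. Payload 4.9 kg.
Tool frame: the origin (TCP) lies midway between the tips of the shut fingers; the grasp point (between the pads) lies 19 mm behind it (grip_point_offset is the distance from the TCP to the grasp point, in m); z points along the fingers, y is the line along which they close (so a half turn about z gives the same grasp; the last joint's range is limited). The gripper opens to 85 mm and grips with 20 to 120 N. Pads are 22 mm wide; open, the fingers measure 114 mm over their backs; the gripper's body (76 mm by 85 mm) begins 54 mm behind the grasp point. The pads swing forward as they close: fully open they stand 13 mm farther back than shut.
Start: joints at [-1.353, 0.326, -0.193, 1.052, 0, 1.437], TCP at [0.19, -0.516, 0.231] pointing down, gripper open.
Joint ranges: [-2.65, 2.65], [-0.97, 1.79], [-1.3, 1.35], [-1.93, 2.1], [-1.47, 1.37], [-3.14, 3.14]. Speed limits (rad/s): [2.57, 2.57, 3.14, 3.14, 3.14, 3.14].

INTERFACE

Orientations are given as a rotation vector (axis times angle).
In Python, from cell import * gives the robot as it stands. Calls block until the motion is done:
- movep(position, orientation): joint-space move of the TCP to a pose.
- move_l(position, velocity=0.15, rot=None, until_force=None): straight line of the TCP; rot=None keeps the orientation; velocity is the mean speed in m/s. With until_force (N) it stops when the force on the tool has changed by that much, and returns True; else False.
- set_joints(angles): joint-space move.
- let_go() and grab(newtons=None): open the fingers fully, or close them until they stop; newtons is the grip in N (None keeps the last).
- sleep(seconds).
- ik(position, orientation): joint angles nearest the present ones, or None.
- get_state(): the state.
- grab_frame(name): name is "side" or "top"; returns a dict with "img" (384x512x3 uint8, red, green, blue), "fx", "fy", "cx", "cy" (pixels), "cam_to_world" (4x4, takes a point from camera to world coordinates). Camera axes: x right, y down, z forward; pixel columns grow to the right and rows downward; lengths in m; the calibration is good to about 2 mm. A picture is of the moment at which its call begins. There is no depth.
A pose or a line that the arm cannot do raises MotionError and nothing moves.
- sign_off(): hands the job in; it is judged then, once.
Trained networks look in the newest picture that a camera, given by its name, has taken for a name from the list of things; names that differ only in an ending like _2 or _b are one class to them, and where a whole thing is asked for, a point or a joint stands for the part that bears it (a point fixed in the world has none). Each returns a list of dicts, best first, with "score" (0 to 1); they miss things now and then, are a little off and sometimes report something else, mostly with a low value. They report only what shows in the picture. A call takes as long as a camera call. They do not tell look-alikes from the thing itself.
- spot_in(camera, name): "centre" ([column, row] in pixels, amid what is visible of it).
- silhouettes(camera, name): "mask" (384x512 bool, what is visible of it) and "centre" ([column, row] in pixels, amid what is visible of it).
- tip_of(camera, name): "centre" ([column, row] in pixels: a listed point, or the origin of a listed thing).
The state is a dict: "clock": time; "q": joint angles; "joint_velocities": joint speeds; "tau": joint torques, N m; "position": TCP position; "eef_rot": TCP orientation; "contact_force": force on the tool from outside, world axes, zero at the start; "wrist_torque": the same for the moment, N m; "finger_gap": opening from 0.0 (shut) to 1.0 (fully open); "grasp_force": force on a finger pad.
Only numpy, scipy, OpenCV 4.12 (cv2) and the standard library are available. Lean on these libraries where they do the work, as an engineer would, in place of code of your own. Each camera call takes 0.05 s, during which the arm holds its last target. There are 200 camera calls.

TASK

Put the blue-capped sample bottles away in the locker: swing the upper half of its split door wide open while the lower half stays bolted shut, set all the blue-capped bottles standing in front of the locker together on the level tilt tray, then lift the tray's red handle until every bottle has slid into the locker. Then let the tray down gently to level (do not drop it) and shut the upper half fully; leave the white-capped bottle that stands among them where it is on the bench.

Things in the scene. Friction and masses are not known exactly. Their poses are not given: they have to be found in the camera images.
- hatch: white sample locker, clear sides and roof, 250 deep x 270 wide x 270 mm high, fixed; place and yaw vary. Origin: on the bench, middle of its front plane; x points into the locker, y left, z up. Its front is a blue split door, both halves hinged at the left (+y) edge, the upper one from height 152 mm up. The inner floor slopes down to the back, from 93 to 23 mm above the bench, smooth
- upper_half (a joint): upper half of the split door (242 wide x 114 high x 14 mm, top edge at height 266 mm): rad, 0 = shut, grows as it swings out towards the robot and round to the left, stop at 2.0. Light: friction of 0.08 N m holds it where it is left; no latch. Its lower edge would sweep bottles off the tray
- upper_grip (a point): point on the upright black grip post of the upper half: round, 16 mm diameter; its top is 15 mm above this point and its stalk to the door meets it 45 mm below; it stands 46 mm clear of the door's face, 200 mm from the hinge line along the door. Take it from above
- upper_hinge (a point): point on the vertical hinge line of the upper half, at the height of the grip point; shut, the grip lies at (-0.060, -0.200) m from it in the axes of hatch, and turns clockwise seen from above by the joint value as the door opens
- lower_half (a joint): lower half of the split door (74 mm high, carries the tilt tray on its front): rad, 0 = shut; must stay shut
- bolt (a joint): barrel bolt on the lower half's right end, under the tray: m, 0 = shot into its keeper (bolted), 0.03 = drawn; must stay shot
- tray (a joint): steel tilt tray hinged along its far edge, in front of the door: rad, 0 = level (rests there), grows as its near edge is lifted, stop at 0.9. Falls back by itself when let go. Smooth floor: bottles start to slide towards the locker between 0.25 and 0.45 rad and have gone in by 0.65 rad
- tray_hinge (a point): middle of the tray's hinge edge, on the floor's upper face, 112 mm above the bench. Axes turn with the tray: x along the floor away from the robot, z normal to it. The floor runs from x = 0 to -165 mm, 212 mm wide inside, side and near rims 36 mm high; far edge open to the locker
- tray_grip (a point): centre of the tray's red handle: a roller 24 mm diameter, 30 mm long across (along the hinge axis), on a stem in the middle of the near edge, 217 mm from the hinge line. Pinch its two ends from above; it pivots in the grip
- white_1_c (a point): centre (half-way up) of the white-capped bottle, same size as the blue-capped ones; it stays on the bench
- blue_1_c (a point): centre (half-way up) of a blue-capped white sample bottle: 51 mm diameter, 100 mm tall, 170 g, z axis towards its cap (cap 36 mm diameter, the top 16 mm); stands upright on the bench at the start; may be absent
- blue_2_c (a point): centre (half-way up) of a blue-capped white sample bottle: 51 mm diameter, 100 mm tall, 170 g, z axis towards its cap (cap 36 mm diameter, the top 16 mm); stands upright on the bench at the start; may be absent
- blue_3_c (a point): centre (half-way up) of a blue-capped white sample bottle: 51 mm diameter, 100 mm tall, 170 g, z axis towards its cap (cap 36 mm diameter, the top 16 mm); stands upright on the bench at the start; may be absent
- blue_4_c (a point): centre (half-way up) of a blue-capped white sample bottle: 51 mm diameter, 100 mm tall, 170 g, z axis towards its cap (cap 36 mm diameter, the top 16 mm); stands upright on the bench at the start; may be absent
Things that resemble listed ones, but are neither listed nor needed, are in the scene too. What is shaped like the part that bears blue_3_c but purple is not meant. Leave any green look-alike of the part that bears blue_1_c alone.

How it is judged:
By the outcome, as a careful person would: the job done as asked, in the order asked, and still so for the second after the job is handed in, with the robot touching nothing.
Of blue_1, blue_2, blue_3, blue_4 only 2 to 3 are there at a start; the rules pass over those that are not, and their reading is None.
At some moment in a run one of blue_1, blue_2, blue_3, blue_4 may be knocked a few centimetres aside while the robot is not near it.
It also fails if it takes over 208 s, if anything falls off the work surface, if the arm or the gripper's body presses on something with over 40 N, if the wrist force passes 120 N, or if a joint passes its speed limit or range.

## Working session

There is one attempt and no reset: what is moved stays moved. The work goes in short steps, each a Python script; the robot and the scene stay as the last script left them, time stands still between calls to the robot, and variables do not carry over. Pictures are saved under pics/ and viewed, at most 14 in all, crops included, and the job is handed in when it is done.

```bash
mkdir -p pics; ls
python3 - <<'E'
from cell import *
import cv2
for n in ("side","top"):
    f=grab_frame(n); cv2.imwrite(f"pics/{n}0.png",f["img"][:,:,::-1])
    print(n,f["fx"],f["cx"],f["cy"],f["cam_to_world"].round(3).tolist() if hasattr(f["cam_to_world"],'round') else f["cam_to_world"])
    for t in ("upper_grip","upper_hinge","tray_hinge","tray_grip","blue_1_c","white_1_c","hatch"):
        print(t,[(round(d["score"],2),[round(float(c)) for c in d["centre"]]) for d in tip_of(n,t)])
print(get_state())
E
```

```text
pics
side 473.0147766010898 258.64009081106326 184.89926943688587 [[-0.523, -0.347, 0.778, -0.61], [-0.852, 0.219, -0.475, 0.64], [-0.005, -0.912, -0.41, 0.774], [0.0, 0.0, 0.0, 1.0]]
upper_grip []
upper_hinge []
tray_hinge [(0.85, [192, 202])]
tray_grip [(0.81, [217, 235])]
blue_1_c []
white_1_c [(0.58, [268, 211])]
hatch [(0.89, [194, 233]), (0.63, [268, 208])]
top 371.0955932145131 258.6337137608773 189.82289271240882 [[-0.001, -0.982, 0.191, 0.312], [-1.0, -0.0, -0.009, -0.052], [0.009, -0.191, -0.982, 1.193], [0.0, 0.0, 0.0, 1.0]]
upper_grip [(0.78, [210, 165])]
upper_hinge [(0.58, [139, 127])]
tray_hinge [(0.62, [193, 154])]
tray_grip [(0.88, [190, 224]), (0.33, [212, 169])]
blue_1_c [(0.84, [336, 247]), (0.63, [327, 211]), (0.56, [359, 215])]
white_1_c [(0.74, [281, 220]), (0.49, [279, 177])]
hatch [(0.96, [204, 159])]
{'clock': 0.8, 'q': array([-1.35318067e+00,  3.26154138e-01, -1.92600285e-01,  1.05199952e+00,
       -3.00542614e-05,  1.43656214e+00]), 'joint_velocities': array([-0.00075468, -0.00083395,  0.00113426,  0.00232457, -0.00116209,
        0.00079421]), 'tau': array([-3.21145908e-04, -4.43272519e+01,  2.62745762e+01,  7.86507917e-04,
       -1.90198480e-04,  2.51372384e-06]), 'position': array([ 0.18953779, -0.51632963,  0.23130573]), 'eef_rot': array([ 3.09305950e+00,  5.49830330e-01, -4.43924762e-05]), 'contact_force': array([ 0.72140927, -0.25463243, -0.49425453]), 'wrist_torque': array([ 0.02028665,  0.07122521, -0.03307194]), 'grasp_force': 0.0, 'finger_gap': 0.9983326794963799}
```

View pics/side0.png

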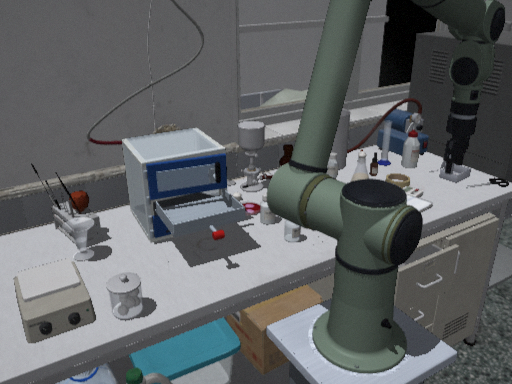

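View pics/top0.png

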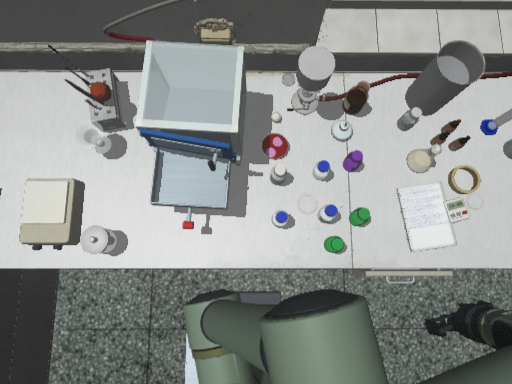

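```bash
cat > h.py <<'E'
from cell import *
import numpy as np, cv2
from scipy.spatial.transform import Rotation as R
def ray(f,uv):
    T=np.array(f["cam_to_world"]); d=T[:3,:3]@[(uv[0]-f["cx"])/f["fx"],(uv[1]-f["cy"])/f["fy"],1]
    return T[:3,3],d/np.linalg.norm(d)
def onz(f,uv,z):
    o,d=ray(f,uv); return o+d*(z-o[2])/d[2]
def tri(f1,p1,f2,p2):
    a,d=ray(f1,p1); b,e=ray(f2,p2)
    s=np.linalg.lstsq(np.c_[d,-e],b-a,rcond=None)[0]
    p,q=a+d*s[0],b+e*s[1]; return (p+q)/2,np.linalg.norm(p-q)
def proj(f,p):
    T=np.array(f["cam_to_world"]); c=T[:3,:3].T@(np.array(p)-T[:3,3])
    return np.array([c[0]/c[2]*f["fx"]+f["cx"],c[1]/c[2]*f["fy"]+f["cy"]])
def caps(f,lo=(112,120,60),hi=(128,255,255)):
    m=cv2.inRange(cv2.cvtColor(f["img"],cv2.COLOR_RGB2HSV),lo,hi)
    n,l,s,c=cv2.connectedComponentsWithStats(m)
    return [(c[i].round(1).tolist(),int(s[i,4])) for i in range(1,n) if s[i,4]>=12]
def down(yaw):  # tool y axis (closing line) at angle yaw from world x
    c,s=np.cos(yaw),np.sin(yaw)
    return R.from_matrix(np.c_[[s,-c,0],[c,s,0],[0,0,-1]]).as_rotvec()
def save(f,name,box=None,k=1):
    i=f["img"][:,:,::-1]
    if box: i=i[box[1]:box[3],box[0]:box[2]]
    cv2.imwrite("pics/"+name,cv2.resize(i,None,fx=k,fy=k,interpolation=cv2.INTER_CUBIC))
E
python3 - <<'E'
from h import *
q=get_state()["q"].copy(); q[0]=-2.4; set_joints(q)
ft=grab_frame("top"); print("top caps",[(c,a,onz(ft,c,.1).round(3).tolist()) for c,a in caps(ft)])
N=("upper_grip","upper_hinge","tray_hinge","tray_grip","white_1_c","hatch","blue_1_c")
A={n:tip_of("top",n) for n in N}
fs=grab_frame("side"); print("side caps",caps(fs))
B={n:tip_of("side",n) for n in N}
for n in N:
  for a in A[n]:
    for b in B[n]:
      p,e=tri(ft,a["centre"],fs,b["centre"])
      if e<.015: print(n,p.round(3),round(e,4),round(a["score"],2),round(b["score"],2))
save(fs,"side1.png",(100,110,420,270),2.5)
save(ft,"top1.png",(130,30,380,260),3.2/1.25)
E
```

```text
top caps [([487.6, 127.7], 144, [0.723, -0.776, 0.1]), ([323.6, 165.9], 96, [0.599, -0.26, 0.1]), ([330.8, 210.2], 99, [0.463, -0.276, 0.1]), ([279.9, 216.8], 97, [0.444, -0.125, 0.1])]
side caps [([298.1, 186.6], 69), ([326.4, 200.2], 80), ([292.1, 213.9], 95)]
upper_grip [0.566 0.064 0.245] 0.002 0.85 0.61
upper_hinge [0.657 0.249 0.253] 0.0039 0.62 0.96
tray_hinge [0.638 0.131 0.118] 0.0071 0.77 0.7
tray_grip [0.41  0.143 0.111] 0.0027 0.83 0.83
white_1_c [ 0.587 -0.125  0.045] 0.0062 0.56 0.67
hatch [ 0.66   0.123 -0.012] 0.0029 0.73 0.74
blue_1_c [ 0.466 -0.274  0.059] 0.0101 0.72 0.93
```

View pics/side1.png

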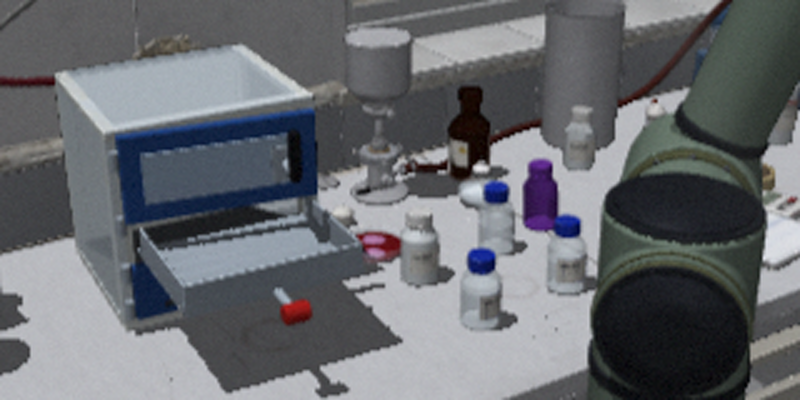

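View pics/top1.png

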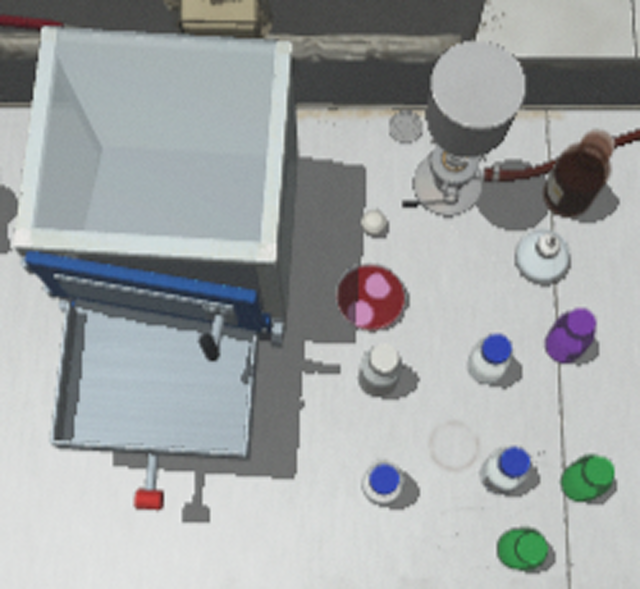

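Side view: the locker with its upper door slightly ajar, the tray with its red handle at about (295,312), the white-capped bottle at (420,250), and blue caps at (481,262), (496,193) and (566,226), all in crop pixels. Top view: the locker is yawed about -3°, and the grip post is at (208,347).

```bash
sed -i 's/np.c_\[\[s,-c,0\]/np.c_[[-s,c,0]/' h.py
cat >> h.py <<'E'
PSI=-0.054; H=np.array([.659,.247]); RG=.2088; A0=np.arctan2(-.2,-.06)
def gp(th,z,r=RG,Hh=H):  # grasp position on door arc -> TCP pose
    a=A0+PSI-th; return np.r_[Hh+r*np.array([np.cos(a),np.sin(a)]),z], down(np.pi/2+PSI-th), a
E
python3 - <<'E'
from h import *
ft=grab_frame("top");T=[c for c,a in caps(ft)];fs=grab_frame("side");S=[c for c,a in caps(fs)]
for a in T:
    for b in S:
        p,e=tri(ft,a,fs,b)
        if e<.012: print("cap",p.round(3),round(e,4))
g=np.array([.566,.064])-H; th=A0+PSI-np.arctan2(g[1],g[0]); print("door",th,np.linalg.norm(g))
for t in (th,1,1.9):
    p,r,_=gp(t,.226); print(t,p.round(3),ik(p,r))
for y in (-.065,.065):
    print(ik([.56,.13+y,.15],down(PSI)))
print(ik([.41,.143,.1],down(np.pi/2+PSI)),ik([.47,.143,.25],down(np.pi/2+PSI)))
E
```

```text
cap [ 0.601 -0.262  0.091] 0.0001
cap [ 0.465 -0.277  0.09 ] 0.0009
cap [ 0.444 -0.125  0.092] 0.0001
door 0.12472666916887065 0.20527542473467206
0.12472666916887065 [0.564 0.061 0.226] [-0.02260572  0.36228907 -0.15393798  1.05456928  0.          0.15612095]
1 [0.455 0.2   0.226] [ 0.2659319   0.23345826 -0.33427736  1.0030607   0.          1.3199319 ]
1.9 [0.496 0.377 0.226] [ 5.32144744e-01  4.66404108e-01  6.21087766e-03  1.11060310e+00
 -4.44089210e-16  2.48614474e+00]
[-0.01537146  0.41726829 -0.27696252  0.87656551  0.          1.60942487]
[ 0.21064328  0.4675245  -0.19544523  0.90782659  0.          1.8354396 ]
[ 0.16526726  0.26374631 -0.66621932  0.6408307   0.          0.21926726] [ 0.14497509  0.20478688 -0.30782928  1.05818016  0.          0.19897509]
```

```bash
cat >> h.py <<'E'
def swing(th0,th1,z,n=14,v=.12):
    """move gripped post along the door arc, giving way to radial force"""
    off=0.; s0=get_state()["contact_force"]; mx=0
    for t in np.linspace(th0,th1,n+1)[1:]:
        p,r,a=gp(t,z,RG+off); move_l(p,v,rot=r)
        f=get_state()["contact_force"][:2]; u=np.array([np.cos(a),np.sin(a)])
        fr=f@u; off+=np.clip(fr*2e-4,-.003,.003); mx=max(mx,np.abs(f).max())
    print("swing end",t,"off",round(off,4),"fr",round(fr,1),"max",round(mx,1))
E
python3 - <<'E'
from h import *
p,r,a=gp(.12,.36); p[:2]=[.566,.064]
movep(np.r_[.4,0,.38],r); movep(p,r)
print(move_l([.566,.064,.226],.1,until_force=8)); grab(20); s=get_state(); print(s["finger_gap"],s["contact_force"],s["position"])
swing(.12,1.9,.226)
s=get_state(); print(s["finger_gap"],s["contact_force"],s["clock"])
let_go(); p=s["position"]; move_l([p[0],p[1],.38],.15)
f=grab_frame("top"); save(f,"t2.png",(100,30,400,260),2.6)
print([(c,onz(f,c,.092).round(3)) for c,a in caps(f)])
E
```

```text
False
0.17558110555036627 [ 3.15330795  5.177648   -0.95870783] [0.56709322 0.06591692 0.22630408]
swing end 1.9 off 0.002 fr 4.4 max 13.7
0.17502249065005995 [-2.85259097  3.44487832  5.52787338] 14.7833
[([487.6, 127.7], array([ 0.726, -0.782,  0.092])), ([323.9, 166.0], array([ 0.601, -0.262,  0.092])), ([330.4, 210.2], array([ 0.464, -0.277,  0.092])), ([279.9, 216.8], array([ 0.445, -0.125,  0.092]))]
```

View pics/t2.png

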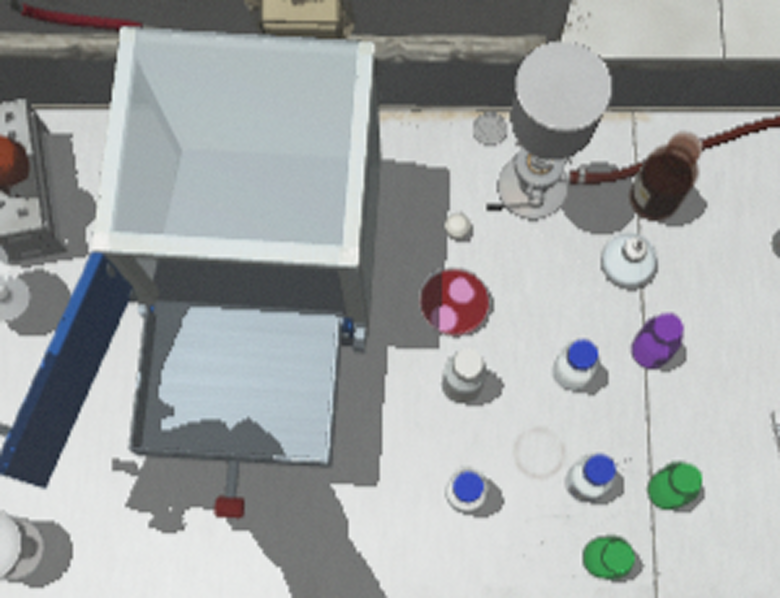

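The upper half is wide open (left side of the view) and the tray is clear. The blue caps are at (468,487), (600,469) and (582,353). The greens and the purple bottle stay where they are.

```bash
cat >> h.py <<'E'
HX=np.array([np.cos(PSI),np.sin(PSI)]); HY=np.array([-HX[1],HX[0]])
TH=np.array([.638,.133])
def blues(f):
    L=[onz(f,c,.092)[:2] for c,a in caps(f)]
    return sorted([p for p in L if .3<p[0]<.75 and -.5<p[1]<-.06],key=lambda p:-p[1])
def load(p,yaw,slot,x=-.075):
    r=down(yaw); movep(np.r_[p,.20],r)
    if move_l(np.r_[p,.034],.1,until_force=10): print("TOUCH",get_state()["position"]); return False
    grab(30); s=get_state(); print("gap",round(s["finger_gap"],3),"at",s["position"].round(3))
    move_l(np.r_[p,.29],.2)
    if get_state()["finger_gap"]<.4: print("LOST"); return False
    t=TH+HX*x+HY*slot; r=down(PSI)
    movep(np.r_[t,.29],r); move_l(np.r_[t,.17],.15)
    hit=move_l(np.r_[t,.138],.04,until_force=6); s=get_state(); print("placed",hit,s["position"].round(4))
    let_go(); move_l(np.r_[t,.30],.15); return True
E
python3 - <<'E'
from h import *
f=grab_frame("top")
for u in ((342,315),(330,463),(133,452),(150,305)): print(onz(f,(u[0]/2.6+100,u[1]/2.6+30),.148).round(3))
b=blues(f); print(np.round(b,3))
print(load(b[0],0,.062))
f=grab_frame("top"); print(np.round(blues(f),3)); save(f,"t3.png",(100,30,400,260),2.6); print(get_state()["clock"])
E
```

```text
[0.631 0.018 0.148]
[0.463 0.029 0.148]
[0.475 0.244 0.148]
[0.642 0.234 0.148]
[[ 0.445 -0.125]
 [ 0.601 -0.262]
 [ 0.464 -0.277]]
gap 0.583 at [ 0.445 -0.126  0.035]
placed True [0.5668 0.1989 0.1464]
True
[[ 0.601 -0.262]
 [ 0.464 -0.277]]
26.8917
```

Run:
```python
from h import *
q=get_state()["position"]; movep([.42,-.05,.35],down(PSI))
f=grab_frame("top"); save(f,"t4.png",(100,30,400,260),2.6); print(np.round(blues(f),3))
f=grab_frame("side"); save(f,"s4.png",(100,110,420,270),2.5)
```

```text
[[ 0.601 -0.262]
 [ 0.464 -0.277]]
```

View pics/t4.png

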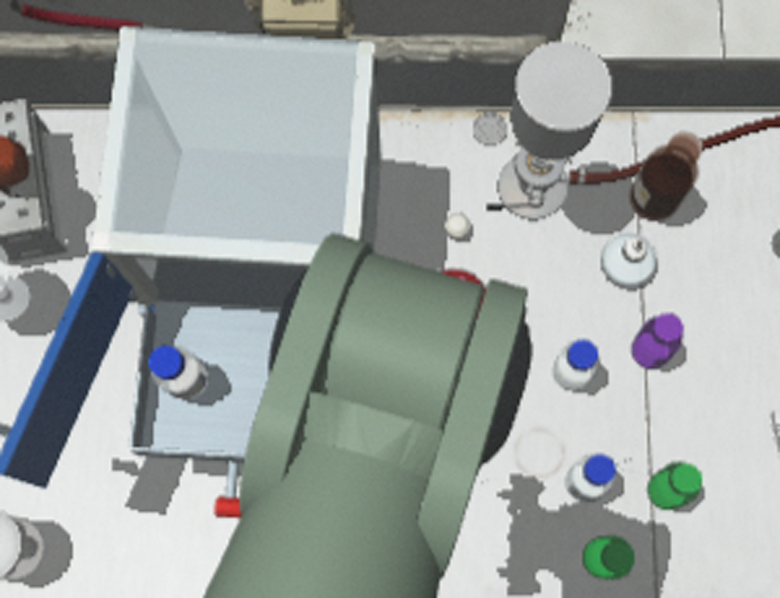

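The first bottle stands on the tray at (168,362). The other two are unmoved.

```bash
sed -i 's/TH=np.array(\[.638,.133\])/TH=np.array([.638,.128])/' h.py
python3 - <<'E'
from h import *
f=grab_frame("top"); b=blues(f)
print(load(b[0],0,.002))
f=grab_frame("top"); b=blues(f); print(np.round(b,3))
if len(b)==1: print(load(b[0],-np.pi/4,-.064))
movep([.40,-.15,.35],down(PSI))
f=grab_frame("top"); save(f,"t5.png",(100,30,400,260),2.6); print(np.round(blues(f),3), [(c,onz(f,c,.205).round(3)) for c,a in caps(f)],get_state()["clock"])
f=grab_frame("side"); save(f,"s5.png",(100,110,420,270),2.5)
E
```

```text
gap 0.586 at [ 0.602 -0.262  0.035]
placed True [0.5636 0.1343 0.1461]
True
[[ 0.464 -0.277]]
gap 0.579 at [ 0.465 -0.277  0.034]
placed True [0.5593 0.0683 0.1461]
True
[] [([487.6, 127.7], array([ 0.683, -0.707,  0.205])), ([163.3, 168.8], array([0.563, 0.2  , 0.205])), ([187.0, 169.4], array([0.561, 0.135, 0.205])), ([213.4, 170.0], array([0.56 , 0.063, 0.205]))] 48.65
```

View pics/t5.png

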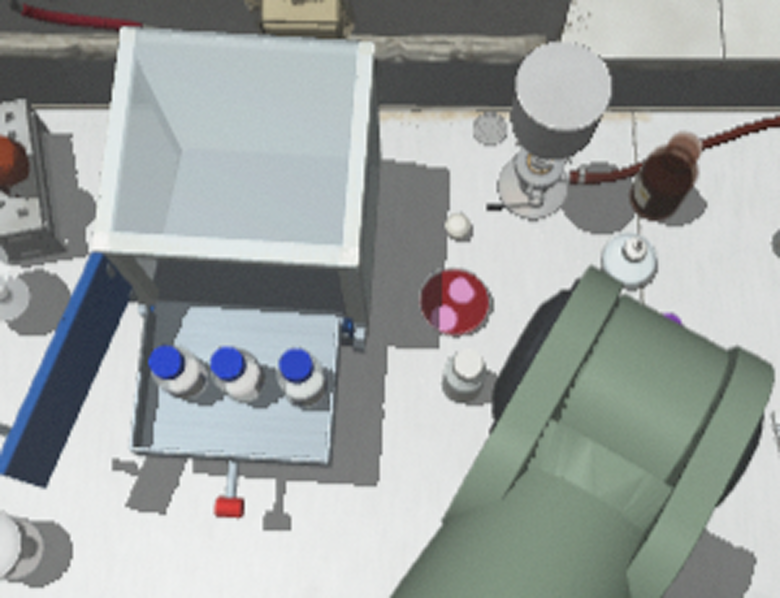

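All three blue-capped bottles stand on the tray at (167,362), (235,364) and (296,364). The white-capped one is untouched at (465,372). Next I'll find the red handle and lift it.

```bash
cat > tray.py <<'E'
from h import *
def arc(G,th): return np.r_[G[:2]+HX*.217*(1-np.cos(th)), G[2]+.217*np.sin(th)]
def lift(G,a,b,n,v):
    mx=0
    for t in np.linspace(a,b,n+1)[1:]:
        move_l(arc(G,t),v); f=get_state()["contact_force"]; mx=max(mx,np.abs(f).max())
    print("th",b,"f",f.round(1),"max",round(mx,1),"gap",round(get_state()["finger_gap"],3),"t",get_state()["clock"])
E
python3 - <<'E'
from tray import *
def red(f,c0):
    i=cv2.cvtColor(f["img"],cv2.COLOR_RGB2HSV); m=cv2.inRange(i,(0,170,80),(6,255,255))|cv2.inRange(i,(176,170,80),(180,255,255))
    n,l,s,c=cv2.connectedComponentsWithStats(m); k=[c[j] for j in range(1,n) if s[j,4]>15]
    return min(k,key=lambda p:np.linalg.norm(p-c0))
ft=grab_frame("top"); a=red(ft,(188,225)); fs=grab_frame("side"); b=red(fs,(218,234))
P,e=tri(ft,a,fs,b); print(P.round(4),e, a,b)
r=down(np.pi/2+PSI)
G=np.r_[P[:2],P[2]-.019]; np.save("G.npy",G)
movep(G+[0,0,.15],r); print(move_l(G,.1,until_force=8)); grab(40)
s=get_state(); print(s["finger_gap"],s["position"].round(4),s["contact_force"].round(1))
if .25<s["finger_gap"]<.45:
    lift(G,0,.2,4,.1); lift(G,.2,.5,10,.06); lift(G,.5,.72,6,.08); sleep(1)
    f=grab_frame("top"); save(f,"t6.png",(130,30,330,230),2.5)
    f=grab_frame("side"); save(f,"s6.png",(130,110,330,260),3)
    print(caps(f))
E
```

```text
[0.4191 0.1445 0.1149] 0.0006622808308151792 [187.51162791 224.55813953] [217.91358025 234.0617284 ]
False
0.34043056796298854 [0.4192 0.1445 0.0961] [-1.8  0.3  3.6]
th 0.2 f [ 3.7  0.1 -4.9] max 5.4 gap 0.342 t 53.225
th 0.5 f [ 2.8  0.2 -5.2] max 6.1 gap 0.341 t 55.8083
th 0.72 f [-0.7 -1.6 -3. ] max 4.5 gap 0.34 t 57.3083
[([383.5, 162.5], 53)]
```

```bash
python3 -c "
import cv2,numpy as np
a=cv2.imread('pics/t6.png');b=cv2.imread('pics/s6.png');h=450
r=lambda i:cv2.resize(i,(400,int(i.shape[0]*400/i.shape[1])))
a,b=r(a),r(b);b=cv2.copyMakeBorder(b,0,a.shape[0]-b.shape[0],0,0,0);cv2.imwrite('pics/m6.png',np.hstack([a,b]))"
```

```text
(no output)
```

View pics/m6.png

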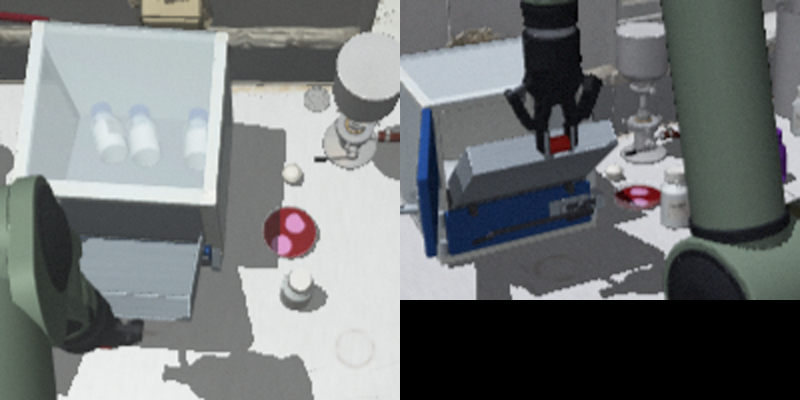

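All three bottles lie inside the locker at (105,130), (140,135) and (197,138). Next I lower the tray gently and shut the door.

Run:
```python
from tray import *
G=np.load("G.npy")
lift(G,.72,.1,12,.06); lift(G,.1,0,4,.02)
sleep(.3); let_go(); move_l(G+[0,0,.28],.15)
p,r,a=gp(1.9,.38,RG+.002)
movep(p,r); p[2]=.226; print(move_l(p,.1,until_force=8)); grab(20); s=get_state(); print(s["finger_gap"],s["contact_force"].round(1))
swing(1.9,.06,.226,n=15)
for t in (.03,.01,0.,-.01,-.02,-.03):
    p,r,a=gp(t,.226,RG); hit=move_l(p,.04,rot=r,until_force=12); s=get_state(); print(t,hit,s["contact_force"].round(1))
    if hit: break
let_go(); q=get_state()["position"]; move_l([q[0],q[1],.38],.12); movep([.40,-.15,.35],down(np.pi/2))
f=grab_frame("top"); save(f,"t7.png",(130,30,330,230),2)
a=cv2.imread("pics/t7.png"); g=grab_frame("side"); save(g,"s7.png",(120,110,320,260),2); b=cv2.imread("pics/s7.png")
cv2.imwrite("pics/m7.png",np.hstack([a,cv2.copyMakeBorder(b,0,100,0,0,0)])); print(get_state()["clock"])
for n in ("upper_grip","upper_hinge"):
    print(n,[(d["score"],d["centre"]) for d in tip_of("top",n)],proj(f,gp(0,.245)[0]))
```

```text
th 0.1 f [-3.5 -1.4 -0.3] max 3.6 gap 0.345 t 62.4083
th 0 f [-11.7  -1.9  24. ] max 24.0 gap 0.347 t 64.1083
False
0.1775528047083356 [ 3.8 -3.   0. ]
swing end 0.06 off -0.0052 fr 1.7 max 3.7
0.03 True [2.  2.2 2. ]
80.1917
upper_grip [(0.6, [214.5, 160.9])] [216.60501512 155.87790559]
upper_hinge [(0.62, [139.8, 124.5]), (0.27, [277.2, 174.6])] [216.60501512 155.87790559]
```

View pics/m7.png

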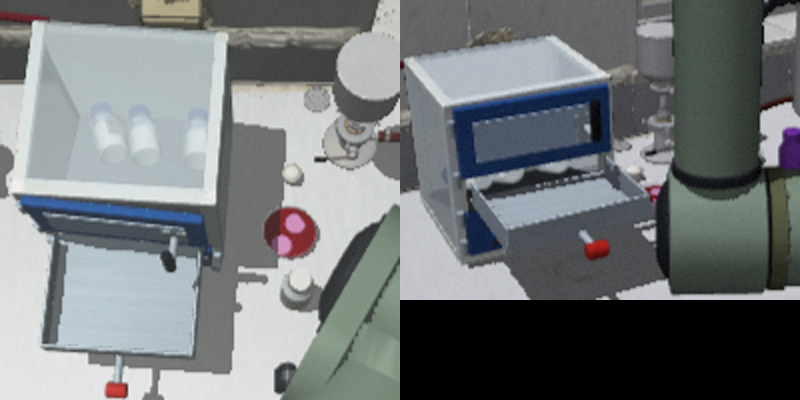

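The tray is level, but the upper half is still slightly ajar: a jerk in the radial direction tripped the force stop. I'll push the post home with closed fingers.

Run:
```python
from h import *
g=gp(.05,.226)[0]; r=down(np.pi/2+PSI)
s=np.r_[g[:2]-HX*.06,.38]; movep(s,r); grab(20)
s[2]=.228; move_l(s,.12); 
e=np.r_[s[:2]+HX*.1,.228]; print(move_l(e,.04,until_force=10)); S=get_state(); print(S["position"].round(4),S["contact_force"].round(1), ((S["position"]-s)[:2]@HX).round(4))
if S["contact_force"][0]<-3: sleep(.3)
move_l(s,.08); s[2]=.38; move_l(s,.15); let_go(); movep([.40,-.15,.35],r)
f=grab_frame("top"); save(f,"t8.png",(130,30,330,230),2)
a=cv2.imread("pics/t8.png"); g=grab_frame("side"); save(g,"s8.png",(120,110,320,260),2); b=cv2.imread("pics/s8.png")
cv2.imwrite("pics/m8.png",np.hstack([a,cv2.copyMakeBorder(b,0,100,0,0,0)])); print(get_state()["clock"])
print([(d["score"],d["centre"]) for d in tip_of("top","upper_grip")])
```

```text
True
[0.5713 0.0546 0.227 ] [-0.4 -0.3  0.4] 0.0527
88.625
[(0.79, [216.5, 157.0]), (0.56, [204.0, 159.1])]
```

View pics/m8.png

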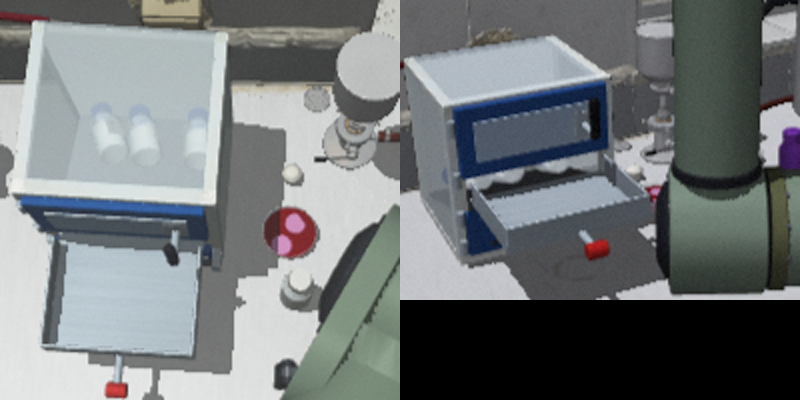

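Nearly shut. I'll push once more, slowly, to confirm it has reached its stop.

Run:
```python
from h import *
g=gp(.05,.226)[0]; r=down(np.pi/2+PSI)
s=np.r_[g[:2]-HX*.06,.38]; movep(s,r); grab(20); s[2]=.228; move_l(s,.12)
x=.03
while x<.085:
    x+=.002; move_l(np.r_[s[:2]+HX*x,.228],.02); F=get_state()["contact_force"]
    if x>.045: print(round(x,3),F.round(1)[:2],end=" ")
    if F[0]<-14: break
move_l(s,.08); s[2]=.38; move_l(s,.15); let_go(); movep([.40,-.15,.35],r)
f=grab_frame("top"); save(f,"t9.png",(130,110,280,210),4); print(get_state()["clock"])
print([(d["score"],d["centre"]) for d in tip_of("top","upper_grip")])
```

```text
0.046 [ 0.4 -0.2] 0.048 [-0.  -0.6] 0.05 [0.6 0.1] 0.052 [0.5 0.5] 0.054 [-4.   1.1] 0.056 [-10.8   0.2] 0.058 [-16.5   0.1] 100.6333
[(0.82, [217.8, 157.7])]
```

View pics/t9.png

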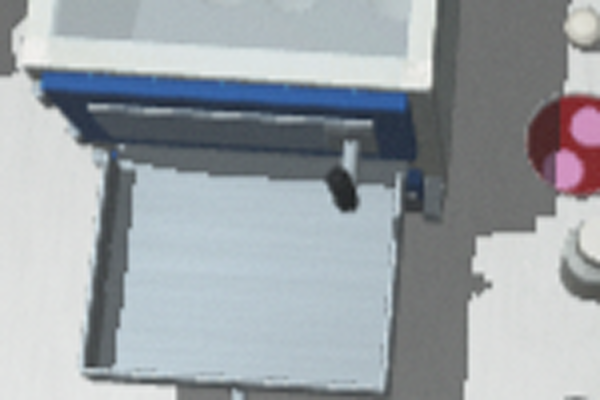

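The force rose stiffly from the earlier contact point (3 N/mm), so the door is on its stop. It lies parallel to the locker front, with the tray level.

```bash
python3 -c "
from cell import *
print(sign_off())"
```

```text
the job is handed in; nothing more can be done
None
```

The job is handed in: all three blue-capped bottles are in the locker, the tray was lowered gently to level, the upper half is shut, the lower half looks still shut, and the white-capped bottle was left where it stood.

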